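# Unlock the left-hand screw, slide the sample tray home and lock it

## Robot

A 6-joint arm with a two-finger parallel gripper is mounted at the origin on a cart in front of the work surface, level with it; the furniture and walls round the work are solid. World frame = base frame: x ahead of the robot, y to its left, z up, the work surface at z = 0. Lengths are in m, angles in rad, forces in N, time in s.
With the tool pointing down it reaches from about 0.35 to 0.775 m from the base axis. Payload 7.3 kg.
Tool frame: the origin (TCP) lies at the very end of the fingers, on their centre line; the grasp point (between the pads) lies 19 mm behind it (robot.tcp_to_grasp is the distance from the TCP to the grasp point, in m); x points along the fingers, y is the direction in which the jaws open and shut, and the axes are right-handed (so a half turn about x gives the same grasp; the last joint's range is limited). The gripper opens to 92 mm and grips with 3 to 60 N. Pads are 19 mm wide; open, the fingers measure 130 mm over their backs; the gripper's body (75 mm by 190 mm) begins 47 mm behind the grasp point.
Start: joints at [1.159, 0.342, 1.524, -0, 1.275, -0.146], TCP at [0.138, 0.507, 0.227] pointing down, gripper open.
Joint ranges: [-2.53, 2.53], [-0.77, 2.02], [0.04, 2.7], [-1, 4.14], [0.28, 2.66], [-3.11, 3.11]. Speed limits (rad/s): [2.57, 2.57, 3.14, 3.14, 3.14, 3.14].

## Interface

Orientations are given as [roll, pitch, yaw] about the fixed x, y, z axes, in that order (R = Rz(yaw) Ry(pitch) Rx(roll)).
In Python, from cell import robot gives the robot as it stands.
- The arm moves only by the tool move_arm, never from a script. Its argument "increments" is a list of rows, each a list of 4 numbers: the shift along the tool's x, y, z normalised to -1 to 1, where 1 is 40 cm, then the turn about the tool's x normalised to -1 to 1, where 1 is 60 degrees. In form: [[dx, dy, dz, twist], ...]. A call has 1 to 5 rows; each row is the pose to reach, as a shift and turn from the pose commanded when the call began, along the tool's axes at that moment; what a row does not reach only later rows make up. A row lasts 1/8 s, in which the tool goes at most 62.5 mm and 10.7 degrees, less where a joint would pass 70% of its speed; a pose out of reach is approached as far as the arm can. A call with a number of a shift or a turn outside -1 to 1 is refused whole. A call with a gripper value outside its range is refused whole. "gripper" is the closure, from 0 (fully open) to 1 (shut), set as the call begins (left out, the last holds). The fingers move at their own pace and stop on an object; "squeeze" is the grip in N (left out, the last holds). Time passes only in rows, so rows that repeat a pose let the fingers close. It gives the time, the measured TCP pose, the force and the opening at its end, in the units of the state.
- robot.observe(): the state, without advancing time (a new reading comes with each control period).
- robot.read_camera(name): name is "side" or "top" or "wrist"; returns the picture (400x640x3 uint8, red, green, blue); there is no depth.
- robot.camera_params(name): a dict with "fx", "fy", "cx", "cy" (pixels), "R" (3x3) and "t" (3): a world point X has camera coordinates R X + t; the wrist camera has in their place "tool_from_camera" (4x4, takes a point from camera to tool coordinates, whose origin is the TCP and whose axes are the tool frame's). Camera axes: x right, y down, z forward; pixel columns grow to the right and rows downward; lengths in m; the calibration is good to about 2 mm. A picture is of the moment at which its call begins: read the wrist's pose just before it. camera_params takes no time and is no camera call.
- robot.hand_in(): hands the job in, once; it reports no verdict.
The state is a dict: "time": time; "qpos": joint angles; "qvel": joint speeds; "joint_efforts": joint torques, N m; "tool_pos": TCP position; "tool_rot": TCP orientation; "contact_force": force on the tool from outside, world axes, zero at the start; "torque": the same for the moment, N m; "opening": finger opening in m.
Only numpy, scipy, OpenCV 4.12 (cv2) and the standard library are available. Lean on these libraries where they do the work, as an engineer would, in place of code of your own. Each camera call takes 0.05 s, during which the arm holds its last target.

## Task

The sample tray was left part-way out, held by a locking screw with a left-hand thread: turn its black T-bar knob clockwise, seen from above, until it is fully loose. Then push the tray all the way home against its back stop without tipping the small bottle standing on it, and turn the knob anticlockwise until it is fully tight again, leaving the cup, timer and marker beside the stage where they are.

Things in the scene. Friction and masses are not known exactly. Their poses are not given: they have to be found in the camera images.
- stage: fixed grey base of a bench slide, spanning x -145 to +125, y -95 to +95 mm, bed top 12 mm above the bench; origin on the bench, x along the tray's travel to the back stop (away from the robot), y left, z up. Aluminium guide rails 26 mm high at y -84 and +57 mm; back stop 36 mm high at x +111 to +123 mm
- nut_top (a point): centre of the top of the brass nut (26 mm wide) on the stage's dark steel bracket, 66 mm above the bench, on the vertical screw axis at stage x +20, y +42 mm; axes as the stage's. The bracket is 60 mm high and spans stage x +4 to +36, y +24 to +86 mm. Fixed
- lock_knob (a joint): angle of the T-bar knob, rad: 0 = fully tight, grows clockwise seen from above, 4.7 = fully loose (hard stops at both). Starts 0 to 0.3. Left-hand thread: knob and foot rise 2.6 mm per rad; the foot clears the tray's rib above 3.3 rad. Stays where it is left; turns with about 0.1 N m, so a fingertip pushing the bar sideways 35 mm from the axis needs about 3 N
- knob_bar (a point): centre of the black T-bar on the screw axis, half-way up the bar: 88.5 mm above the bench when tight, 100.7 when loose. x along the bar, z up; at joint 0 along the stage's x. Bar 99 mm tip to tip, 12 mm thick (round 15 mm ends), 13 mm high; hub 28 mm wide, from 20 mm below to 11 mm above this point. 16 mm are free between bar and nut when tight
- tray (a joint): how far the tray stands out of its home, m: 0 = home against the back stop, grows towards the robot, at most 0.09, starts 0.04 to 0.075. Slides along the stage's x with 1.5 N of friction. While the screw is tight its foot stops the tray's steel rib about 23 mm short of home; within 3 mm of home the tightening foot drops down on the robot side of the rib and locks the tray; between, it lands on the rib
- tray_tab (a point): middle of the front face (towards the robot) of the upright white push tab at the tray's front end, 45 mm above the bench, moves with the tray, axes as the stage's. The tab is 60 mm wide (y), 8 mm thick (x) and reaches from 22 to 65 mm above the bench. Push it along +x; at home it is at stage x -60, y -30 mm
- tray_deck (a point): a point on the flat white deck of the tray, 22 mm above the bench, at stage x 0, y -50 mm when the tray is home; moves with the tray; axes as the stage's. The deck reaches from 60 mm in front of it to 110 mm behind it, and from 30 mm to its right to 67 mm to its left
- bottle_mid (a point): centre (half-way up, 36 mm over the deck) of the small capped white plastic bottle, 33 mm in diameter, 72 mm tall, about 30 g, standing loose on the tray's deck; z is its own upright axis
- cup: specimen cup with lid, 65 mm in diameter, 64 mm tall, loose on the bench left of the stage; origin at the centre of its underside. Bystander
- timer: flat lab timer, 64 x 64 x 18 mm, loose on the bench right of the stage; origin at the centre of its underside. Bystander
- marker: marker pen, 133 mm long, 16 mm thick, lying on the bench right of the stage; origin at the middle of its underside, y along the pen. Bystander
Not all that is in view belongs to the job. What is meant by the part that bears bottle_mid is not purple, and is the larger of those in its own colour.

How it is judged:
On the way, in this order (a step that is already met when the one before it is completed fails the run):
1. the knob is turned clockwise until the screw is loose (over 4.0 rad) while the tray is still out (value of joint lock_knob above 4 rad and value of joint tray above 0.015 m), for 0.1 s.
2. with the screw loose, the tray is pushed home to within 3 mm of its stop (value of joint tray below 0.003 m and value of joint lock_knob above 3.3 rad), for 0.1 s.
At the end, for the whole second after the job is handed in: the tray is within 3 mm of its home stop, the knob is tight again (within 0.25 rad of its tight stop), and the bottle stands upright (within 0.15 rad) and at rest on the tray's deck (value of joint lock_knob below 0.25 rad and value of joint tray below 0.003 m and angle between bottle_mid's own z axis and vertical below 0.15 rad and z of bottle_mid in the frame of tray_deck between 0.031 and 0.041 m and linear speed of bottle below 0.02 m/s); the robot touches nothing.
It fails at once if the bottle on the tray is tipped over (more than 0.5 rad) (angle between bottle_mid's own z axis and vertical above 0.5 rad).
It fails at once if the cup, timer or marker is pushed away (more than 20 mm) (distance of any of cup, timer, marker from where it was at the start of the episode above 0.02 m).
It also fails if it takes over 67 s, if anything falls off the work surface, if the arm or the gripper's body presses on something with over 40 N, if the wrist force passes 120 N, or if a joint passes its speed limit or range.

## Working session

There is one attempt and no reset: what is moved stays moved. The work goes in short steps, Python scripts to look and compute and a tool call to move; the robot and the scene stay as the last step left them, time stands still between calls to the robot, and variables do not carry over. Pictures are saved under pics/ and viewed, and the job is handed in when it is done.

Besides the shell and the picture viewer there is one more tool, called after "Emit:" as name([rows], argument=value, ...), one row to a line, values as JSON. move_arm: Moves the arm, as the interface text tells. Its arguments: {"type":"object","properties":{"increments":{"type":"array","items":{"type":"array","items":{"type":"number"}}},"gripper":{"type":"number"},"squeeze":{"type":"number"}},"required":["increments"]}

```bash
ls; mkdir -p pics; python3 - <<'E'
from cell import robot
import cv2
s=robot.observe()
print(s)
for n in("side","top"):
    cv2.imwrite(f"pics/{n}0.png",robot.read_camera(n)[:,:,::-1]); print(n,robot.camera_params(n))
print(robot.camera_params("wrist"))
E
```

```text
pics
{'time': 0.0, 'qpos': array([ 1.15900387e+00,  3.42710706e-01,  1.52502393e+00,  3.63835973e-05,
        1.27536613e+00, -1.45993120e-01]), 'qvel': array([-1.42418478e-03,  6.58009879e-04, -5.09250701e-05, -1.31216011e-03,
       -8.69696279e-04, -3.65793631e-05]), 'joint_efforts': array([-2.51216705e-03, -4.31259942e+01, -2.44205046e+01,  7.14538177e-02,
        5.63717773e-02, -8.45825571e-05]), 'tool_pos': array([0.13771015, 0.50620365, 0.22604878]), 'tool_rot': array([-1.73985485,  1.56928782, -2.00566481]), 'contact_force': array([-0.2269534 ,  0.1013783 , -0.14559782]), 'torque': array([ 0.01308084, -0.03905716, -0.03693788]), 'opening': 0.09158287411383272}
side {'fx': 486.1902775173951, 'fy': 486.1902775173951, 'cx': 314.7449718926461, 'cy': 198.88256319634615, 'R': array([[ 0.93375087, -0.35754566, -0.01644424],
       [-0.18796283, -0.45074113, -0.87264105],
       [ 0.30459693,  0.81792025, -0.48808522]]), 't': array([-0.49835387,  0.18839268,  0.73874415])}
top {'fx': 364.3545151439878, 'fy': 364.3545151439878, 'cx': 318.85735366278436, 'cy': 195.8930129514599, 'R': array([[ 0.00974346, -0.99946717, -0.03115196],
       [-0.98479639, -0.00418765, -0.17366211],
       [ 0.17343913,  0.03237041, -0.98431246]]), 't': array([0.04819148, 0.55193117, 0.84949406])}
{'fx': 334.2832071040201, 'fy': 334.2832071040201, 'cx': 321.5393813105047, 'cy': 196.03772471731287, 'tool_from_camera': array([[-4.64039329e-05, -3.09260227e-01,  9.50977450e-01,
        -1.58514509e-01],
       [ 9.99999939e-01, -3.42556885e-04, -6.26043130e-05,
        -8.26994182e-04],
       [ 3.45124897e-04,  9.50977389e-01,  3.09260224e-01,
        -8.29324408e-02],
       [ 0.00000000e+00,  0.00000000e+00,  0.00000000e+00,
         1.00000000e+00]])}
```

View pics/side0.png

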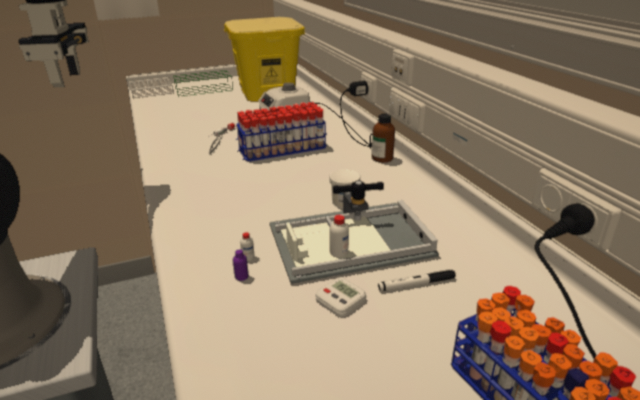

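View pics/top0.png

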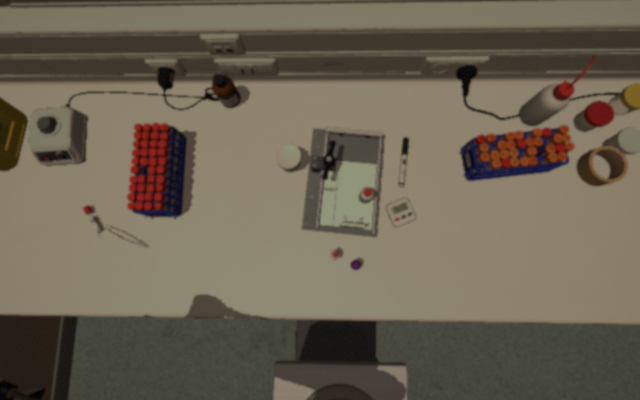

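The top view shows the stage at about (345,182), the knob at (328,160) and the bottle at (367,193). Two decoy bottles stand at (336,254) and (356,264). I'll zoom in next.

```bash
python3 - <<'E'
import cv2
t=cv2.imread("pics/top0.png")[115:275,260:430]
cv2.imwrite("pics/t0z.png",cv2.resize(cv2.convertScaleAbs(t,alpha=1.6),None,fx=3.7,fy=3.7,interpolation=cv2.INTER_CUBIC))
t=cv2.imread("pics/side0.png")[160:320,230:470]
cv2.imwrite("pics/s0z.png",cv2.resize(cv2.convertScaleAbs(t,alpha=1.3),None,fx=3.3,fy=3.3,interpolation=cv2.INTER_CUBIC))
E
```

```text
(no output)
```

View pics/t0z.png

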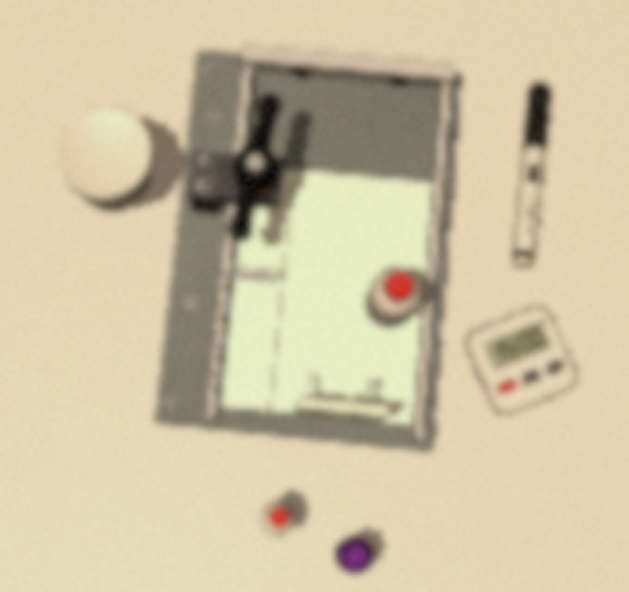

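View pics/s0z.png

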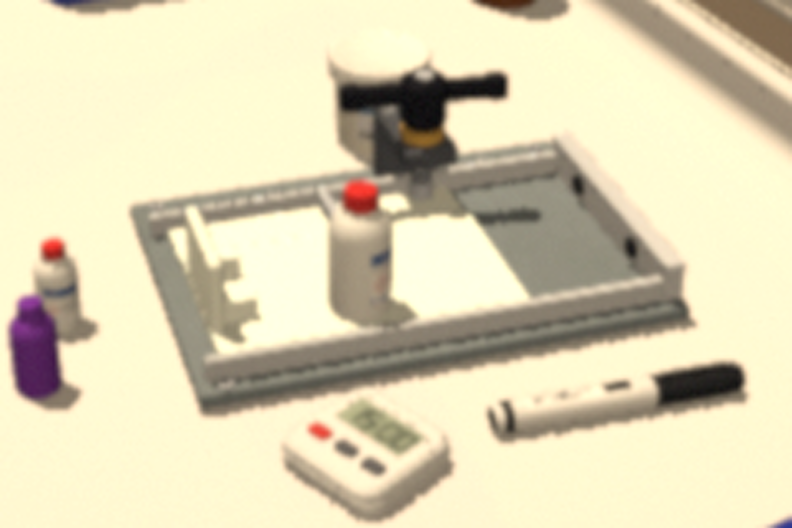

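```bash
cat > h.py <<'E'
import numpy as np,cv2
from cell import robot
from scipy.optimize import least_squares
C={n:robot.camera_params(n) for n in("side","top")}
def proj(n,X):
    c=C[n];p=np.atleast_2d(X)@c["R"].T+c["t"]
    return np.c_[c["fx"]*p[:,0]/p[:,2]+c["cx"],c["fy"]*p[:,1]/p[:,2]+c["cy"]]
def ray(n,uv,z):
    c=C[n];d=c["R"].T@np.array([(uv[0]-c["cx"])/c["fx"],(uv[1]-c["cy"])/c["fy"],1]);o=-c["R"].T@c["t"]
    return o+d*(z-o[2])/d[2]
def st(p,X):
    X=np.atleast_2d(X).astype(float)/1000;c,s=np.cos(p[2]),np.sin(p[2])
    return np.c_[p[0]+c*X[:,0]-s*X[:,1],p[1]+s*X[:,0]+c*X[:,1],X[:,2]]
def zt(u):return (np.array(u,float)+.5)/3.7-.5+[260,115]
def zs(u):return (np.array(u,float)+.5)/3.3-.5+[230,160]
E
python3 - <<'E'
from h import *
obs=[("top",zt((157,422)),(-145,95,12)),("top",zt((197,52)),(125,95,12)),("top",zt((432,448)),(-145,-95,12)),
("side",zs((133,208)),(-145,95,12)),("side",zs((203,400)),(-145,-95,12)),("side",zs((688,312)),(125,-95,12)),
("top",zt((256,162)),(20,42,99.5)),("side",zs((425,72)),(20,42,99.5))]
def f(p): return np.concatenate([proj(n,st(p,X))[0]-u for n,u,X in obs])
r=least_squares(f,[.55,-.03,0],loss="soft_l1");print(r.x,np.round(r.fun.reshape(-1,2),1))
p=r.x;np.save("p.npy",p)
# tab
o2=[("top",zt((297,396)),(0,-8,65),),]
def stg(n,u,z):
    w=ray(n,u,z);d=w[:2]-p[:2];c,s=np.cos(p[2]),np.sin(p[2]);return np.round(1000*np.array([c*d[0]+s*d[1],-s*d[0]+c*d[1]]),1)
print("bottle top",stg("top",zt((399,286)),.094),stg("side",zs((361,186)),.094))
print("tab",stg("top",zt((297,408)),.065),stg("top",zt((390,416)),.065),stg("side",zs((190,207)),.065))
print("deck back edge",stg("top",zt((433,181)),.022))
print("bar tips",stg("top",zt((268,103)),.0885),stg("top",zt((239,232)),.0885),stg("side",zs((500,86)),.0885),stg("side",zs((346,97)),.0885))
for u in((279,518),(355,553)):print("decoy",stg("top",zt(u),.05),ray("top",zt(u),.05))
print("cup",stg("top",zt((105,155)),.064),"timer",stg("top",zt((520,355)),.018),"marker",stg("top",zt((532,170)),.01))
print("knob world",st(p,(20,42,88.5)),"tabhome",st(p,(-60,-30,45)))
print(robot.observe()["time"])
E
```

```text
[ 0.60929378 -0.0122087  -0.09276678] [[-0.3 -0.1]
 [ 0.1 -1.1]
 [ 0.5  0.5]
 [-1.2 -0.6]
 [-0.4  0.1]
 [ 1.8 -1.4]
 [-0.  -0.1]
 [-0.1  1.3]]
bottle top [-50.8 -55.7] [-48.6 -52. ]
tab [-131.2    0.7] [-130.4  -59.1] [-127.    -0.3]
deck back edge [ 39.6 -79.3]
bar tips [63.2 38.3] [-24.4  48.6] [64.5 37.8] [-23.6  51.4]
decoy [-201.8    5.5] [0.4088962  0.01191204 0.05      ]
decoy [-218.9  -45.2] [ 0.38714384 -0.03692194  0.05      ]
cup [ 25.1 144.2] timer [ -75.6 -147.5] marker [  57.4 -148.9]
knob world [[0.6330984  0.02775804 0.0885    ]] tabhome [[ 0.54677275 -0.03652168  0.045     ]]
0.1
```

```bash
cat >> h.py <<'E'
from scipy.spatial.transform import Rotation as Ro
def pose():
    s=robot.observe();return s,Ro.from_euler("xyz",s["tool_rot"]).as_matrix()
def rel(target):
    "tool-frame shift to world target, in move units"
    s,R=pose();return np.round(R.T@(np.array(target)-s["tool_pos"])/.4,4)
E
python3 - <<'E'
from h import *
s,R=pose();print(R.round(3));p=np.load("p.npy")
print("y angle",np.arctan2(R[1,1],R[0,1]))
print(robot.tcp_to_grasp,[a for a in dir(robot) if a[0]!="_"])
print(rel(st(p,(20,42,150))[0]))
E
```

```text
[[-0.001  0.263  0.965]
 [-0.001  0.965 -0.263]
 [-1.    -0.001 -0.   ]]
y angle 1.3049785040063664
0.0188 ['IKError', 'camera_params', 'hand_in', 'observe', 'read_camera', 'tcp_to_grasp']
[ 0.1911 -0.8286  1.5092]
```

Emit:
move_arm([
  [0.01, -0.07, 0.13, 0],
  [0.02, -0.14, 0.26, 0],
  [0.04, -0.21, 0.39, 0],
  [0.05, -0.28, 0.52, 0],
  [0.06, -0.36, 0.655, 0],
], gripper=0)

```text
time: 0.72
tool_pos: [0.3536, 0.2977, 0.2025]
tool_rot: [2.719, 1.571, 2.453]
contact_force: [0.7, 1.0, 0.5]
opening: 0.0917
```

Emit:
move_arm([
  [0.01, -0.07, 0.13, -0.1],
  [0.02, -0.14, 0.26, -0.2],
  [0.04, -0.21, 0.39, -0.33],
  [0.05, -0.28, 0.52, -0.33],
  [0.06, -0.36, 0.655, -0.33],
])

```text
time: 1.35
tool_pos: [0.5683, 0.0902, 0.1782]
tool_rot: [2.619, 1.57, 2.699]
contact_force: [0.8, 0.9, 1.0]
opening: 0.0921
```

```bash
python3 - <<'E'
from h import *
s,R=pose();p=np.load("p.npy")
print(s["qpos"],s["tool_pos"],s["contact_force"],"y angle",np.arctan2(R[1,1],R[0,1]))
print(rel(st(p,(20,42,170))[0]))
E
```

```text
[ 2.40722085e-02  4.74746206e-01  1.45476093e+00  3.77618829e-04
  1.21278801e+00 -1.62678210e+00] [0.56827405 0.09021693 0.17823235] [0.82579777 0.89975159 0.98194632] y angle 1.650721733789213
[ 0.0204 -0.1686  0.1491]
```

Emit:
move_arm([
  [0.01, -0.09, 0.08, 0],
  [0.02, -0.169, 0.149, 0],
  [0.02, -0.169, 0.149, 0],
  [0.02, -0.169, 0.149, 0],
])

```text
time: 1.85
tool_pos: [0.6314, 0.0294, 0.1702]
tool_rot: [2.751, 1.569, 2.831]
contact_force: [-0.3, -0.5, -0.3]
opening: 0.0918
```

```bash
python3 - <<'E'
from h import *
s,R=pose();np.save("w1.npy",np.c_[R,s["tool_pos"]])
im=robot.read_camera("wrist")[:,:,::-1];cv2.imwrite("pics/w1.png",im)
p=np.load("p.npy");print(s["tool_pos"],s["qpos"],s["contact_force"])
E
```

```text
[0.63137808 0.02939404 0.17016971] [-7.48522278e-02  5.84174662e-01  1.28748957e+00  4.20025268e-04
  1.27159759e+00 -1.72546248e+00] [-0.25096802 -0.50497663 -0.30039014]
```

View pics/w1.png

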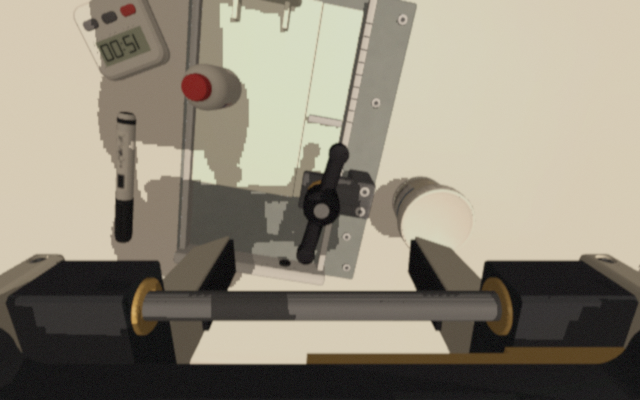

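The wrist view shows the hub top at (321,211) and the bar tips at (340,152) and (306,256). I'll compute the axis position from these.

```bash
cat >> h.py <<'E'
W=robot.camera_params("wrist")
def wray(R,t,uv,z):
    T=W["tool_from_camera"];d=R@T[:3,:3]@np.array([(uv[0]-W["cx"])/W["fx"],(uv[1]-W["cy"])/W["fy"],1]);o=R@T[:3,3]+t
    return o+d*(z-o[2])/d[2]
E
python3 - <<'E'
from h import *
M=np.load("w1.npy");R,t=M[:,:3],M[:,3]
h=wray(R,t,(321,211),.0995);a=wray(R,t,(340,151),.092);b=wray(R,t,(306,256),.092)
print(h,a,b,(a+b)/2,np.linalg.norm(a-b),"bar ang",np.arctan2(*(b-a)[1::-1]))
p=np.load("p.npy");print(st(p,(20,42,0)))
n=wray(R,t,(321,211),.0995)
for u,X in(((414,4),None),((353,278),None)):print(u,wray(R,t,u,.012))
print(st(p,[(-145,95,12),(125,95,12)]))
E
```

```text
[0.63413647 0.0280118  0.0995    ] [0.59034603 0.03814336 0.092     ] [0.67568133 0.0193941  0.092     ] [0.63301368 0.02876873 0.092     ] 0.08737074576666343 bar ang -0.21627634338587892
[[0.6330984  0.02775804 0.        ]]
(414, 4) [0.47567015 0.09378229 0.012     ]
(353, 278) [0.74106346 0.0711066  0.012     ]
[[0.47371745 0.09581472 0.012     ]
 [0.74255652 0.0708036  0.012     ]]
```

```bash
python3 - <<'E'
from h import *
print(rel((.6335,.028,.073)))
E
```

```text
[ 0.244  -0.0051  0.0053]
```

Emit:
move_arm([
  [0.06, 0, 0, 0],
  [0.12, 0, 0, 0],
  [0.18, 0, 0, 0],
  [0.18, 0, 0, 0],
])

```text
time: 2.4
tool_pos: [0.6303, 0.0303, 0.0974]
tool_rot: [2.934, 1.567, 3.015]
contact_force: [-0.6, -0.2, 0.5]
opening: 0.0925
```

```bash
python3 - <<'E'
from h import *
s=robot.observe();print(s["tool_pos"],s["time"])
print(rel((.6335,.028,.073)))
E
```

```text
[0.6302647  0.030267   0.09742851] 2.4
[ 0.061  -0.0064  0.0078]
```

Emit:
move_arm([
  [0.03, -0.006, 0.008, 0],
  [0.06, -0.006, 0.008, 0],
  [0.06, -0.006, 0.008, 0],
])

```text
time: 2.78
tool_pos: [0.6348, 0.0269, 0.0737]
tool_rot: [2.927, 1.569, 3.007]
contact_force: [0.1, -0.4, 0.8]
opening: 0.0914
```

```bash
python3 - <<'E'
from h import *
s,R=pose();print(s["tool_pos"],s["time"])
print(rel((.6335,.028,.073)))
cv2.imwrite("pics/w2.png",robot.read_camera("wrist")[:,:,::-1])
t=robot.read_camera("side")[120:240,270:430,::-1]
cv2.imwrite("pics/s2.png",cv2.resize(t,None,fx=4,fy=4,interpolation=cv2.INTER_CUBIC))
E
```

```text
[0.63479042 0.02692209 0.07373488] 2.775
[ 0.0018  0.0029 -0.003 ]
```

View pics/w2.png

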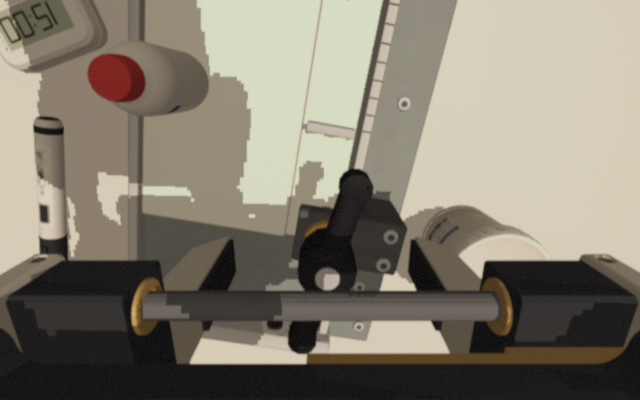

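View pics/s2.png

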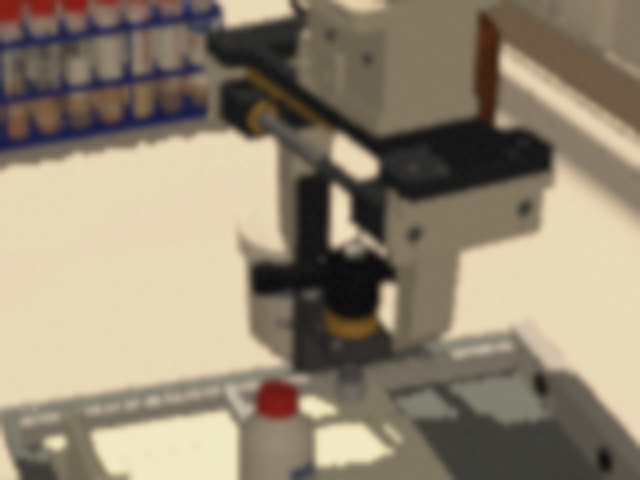

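Both fingers straddle the hub. I'll close with a moderate grip.

Emit:
move_arm([
  [0.001, 0.0025, -0.003, 0],
  [0.001, 0.0025, -0.003, 0],
  [0.001, 0.0025, -0.003, 0],
  [0.001, 0.0025, -0.003, 0],
  [0.001, 0.0025, -0.003, 0],
], gripper=1, squeeze=25)

```text
time: 3.5
tool_pos: [0.6342, 0.0278, 0.0744]
tool_rot: [0.98, 1.571, 1.059]
contact_force: [-0.5, -0.1, -0.6]
opening: 0.0465
```

Emit:
move_arm([
  [0, 0, 0, 0],
  [0, 0, 0, 0],
])

```text
time: 3.75
tool_pos: [0.6341, 0.0285, 0.0744]
tool_rot: [1.53, 1.569, 1.609]
contact_force: [-0.9, 6.5, 1.1]
opening: 0.0274
```

Emit:
move_arm([
  [-0.0012, 0.002, 0, 0.15],
  [-0.0023, 0.002, 0, 0.3],
  [-0.0035, 0.002, 0, 0.45],
  [-0.0046, 0.002, 0, 0.6],
  [-0.0058, 0.002, 0, 0.75],
])

```text
time: 4.38
tool_pos: [0.6337, 0.0281, 0.0765]
tool_rot: [-1.816, 1.569, -2.526]
contact_force: [-2.0, -1.8, -0.5]
opening: 0.0274
```

```bash
python3 - <<'E'
from h import *
s,R=pose();print(s["tool_pos"],s["qpos"],s["contact_force"],s["torque"],s["opening"])
cv2.imwrite("pics/w3.png",robot.read_camera("wrist")[:,:,::-1])
E
```

```text
[0.63368798 0.02810206 0.07652283] [-7.59678310e-02  6.80486432e-01  1.38694047e+00 -1.01988427e-03
  1.07525035e+00 -9.35939241e-01] [-2.0436193  -1.76403536 -0.53821764] [-0.56987004  0.28272792  0.12036948] 0.027366876885378887
```

View pics/w3.png

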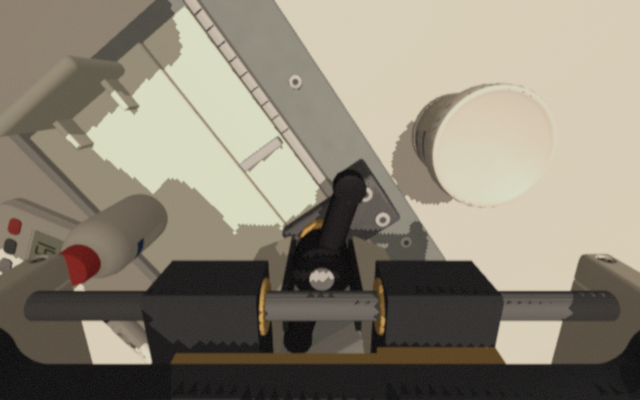

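Emit:
move_arm([
  [-0.0013, 0, 0, 0.17],
  [-0.0026, 0, 0, 0.34],
  [-0.0039, 0, 0, 0.51],
  [-0.0052, 0, 0, 0.68],
  [-0.0065, 0, 0, 0.85],
])

```text
time: 5.05
tool_pos: [0.6326, 0.0278, 0.0788]
tool_rot: [-1.296, 1.567, -2.895]
contact_force: [-5.1, -3.5, 1.3]
opening: 0.0271
```

Emit:
move_arm([
  [-0.0013, 0, 0, 0.17],
  [-0.0026, 0, 0, 0.34],
  [-0.0039, 0, 0, 0.51],
  [-0.0052, 0, 0, 0.68],
  [-0.0065, 0, 0, 0.85],
])

```text
time: 5.68
tool_pos: [0.6317, 0.0284, 0.0811]
tool_rot: [-0.643, 1.565, -3.132]
contact_force: [-7.1, -0.7, 1.6]
opening: 0.0277
```

Emit:
move_arm([
  [-0.0013, 0, 0, 0.17],
  [-0.0026, 0, 0, 0.34],
  [-0.0039, 0, 0, 0.51],
  [-0.0052, 0, 0, 0.68],
  [-0.0065, 0, 0, 0.85],
])

```text
time: 6.3
tool_pos: [0.6315, 0.0294, 0.0834]
tool_rot: [0.005, 1.564, 2.909]
contact_force: [-6.9, 1.3, 0.1]
opening: 0.0267
```

```bash
python3 - <<'E'
from h import *
s,R=pose();print(s["tool_pos"],s["qpos"],s["contact_force"],s["torque"],s["opening"])
cv2.imwrite("pics/w4.png",robot.read_camera("wrist")[:,:,::-1])
E
```

```text
[0.63153366 0.02944451 0.08343356] [-7.50669212e-02  6.71861491e-01  1.38223855e+00  1.14779800e-03
  1.09393057e+00  1.73257891e+00] [-6.93093656  1.33014049  0.1356404 ] [0.53631935 1.23364178 0.10773816] 0.026730930404938687
```

View pics/w4.png

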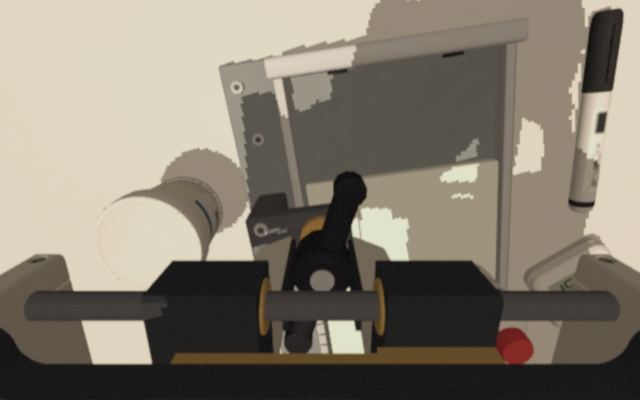

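Emit:
move_arm([
  [-0.0013, 0, 0, 0.17],
  [-0.0026, 0, 0, 0.34],
  [-0.0039, 0, 0, 0.51],
  [-0.0052, 0, 0, 0.68],
  [-0.0065, 0, 0, 0.85],
])

```text
time: 6.98
tool_pos: [0.6322, 0.0302, 0.0858]
tool_rot: [0.641, 1.565, 2.655]
contact_force: [-2.8, 4.8, -3.2]
opening: 0.0268
```

Emit:
move_arm([
  [-0.0008, 0, 0, 0.1],
  [-0.0015, 0, 0, 0.2],
  [-0.0015, 0, 0, 0.2],
])

```text
time: 7.35
tool_pos: [0.6325, 0.0302, 0.0864]
tool_rot: [0.771, 1.566, 2.581]
contact_force: [-2.8, 5.4, -3.4]
opening: 0.0272
```

```bash
python3 - <<'E'
from h import *
s,R=pose();print(s["tool_pos"],s["qpos"],s["contact_force"],s["torque"],s["opening"])
cv2.imwrite("pics/w5.png",robot.read_camera("wrist")[:,:,::-1])
E
```

```text
[0.63250747 0.03023994 0.08635627] [-7.43289501e-02  6.69061422e-01  1.37855111e+00  2.56605676e-03
  1.09829963e+00  2.82763188e+00] [-2.75171992  5.43371398 -3.37514573] [ 1.01803993  0.48478279 -0.03222169] 0.027208184505300045
```

View pics/w5.png

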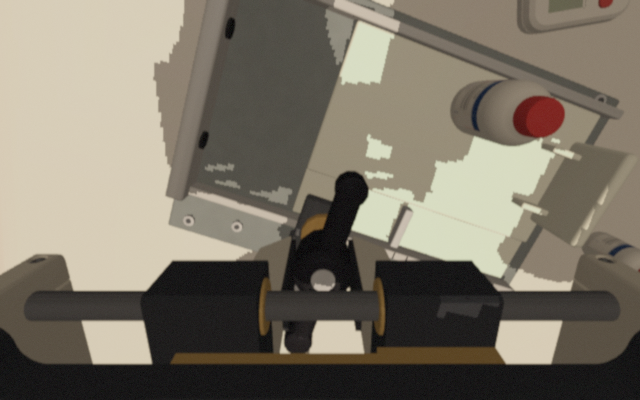

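Emit:
move_arm([
  [0, 0, 0, 0],
  [0, 0, 0, 0],
  [0, 0, 0, 0],
  [0, 0, 0, 0],
], gripper=0.4)

```text
time: 7.9
tool_pos: [0.6343, 0.0284, 0.0879]
tool_rot: [-1.819, 1.57, -0.011]
contact_force: [0.1, -0.3, -0.3]
opening: 0.0547
```

Emit:
move_arm([
  [-0.05, 0, 0, 0],
  [-0.1, 0, 0, 0],
  [-0.17, 0, 0, -0.1],
  [-0.17, 0, 0, -0.25],
  [-0.17, 0, 0, -0.4],
])

```text
time: 8.52
tool_pos: [0.6343, 0.0284, 0.1563]
tool_rot: [-2.248, 1.57, -0.016]
contact_force: [-0.4, 0.1, 0.1]
opening: 0.0555
```

```bash
python3 - <<'E'
from h import *
s,R=pose();print(s["tool_pos"],s["qpos"],s["contact_force"],s["opening"],"y angle",np.arctan2(R[1,1],R[0,1]))
p=np.load("p.npy")
print(rel(st(p,(-158,-30,150))[0]),st(p,(-158,-30,150))[0])
cv2.imwrite("pics/t6.png",cv2.resize(robot.read_camera("top")[115:275,260:430,::-1],None,fx=3.7,fy=3.7))
E
```

```text
[0.63433977 0.02843086 0.15633194] [-7.58573014e-02  5.99576330e-01  1.29946380e+00  7.39691208e-05
  1.24137827e+00  2.40469216e+00] [-0.42043899  0.0520281   0.05655292] 0.05549931011183981 y angle -2.4805730069506318
[0.0153 0.4511 0.1739] [ 0.44919413 -0.02744357  0.15      ]
```

View pics/t6.png

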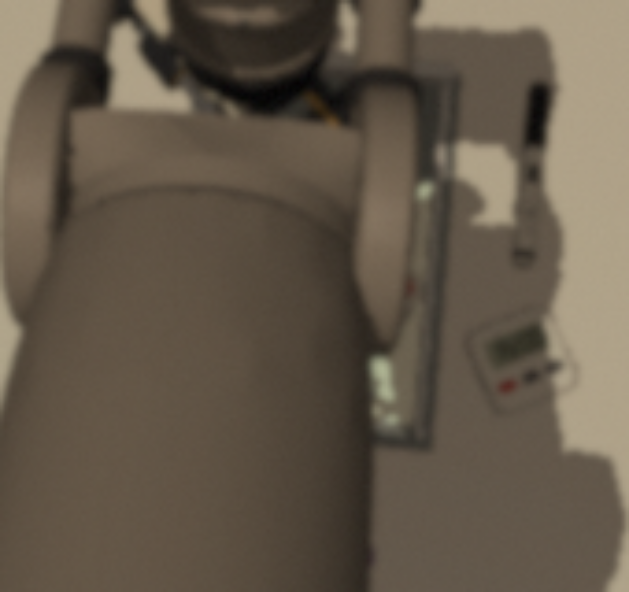

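Emit:
move_arm([
  [0, 0.1, 0.04, -0.16],
  [0, 0.2, 0.08, -0.32],
  [0, 0.3, 0.12, -0.48],
  [0, 0.4, 0.16, -0.64],
  [0.01, 0.451, 0.174, -0.78],
], gripper=1)

```text
time: 9.2
tool_pos: [0.4469, -0.0266, 0.152]
tool_rot: [2.795, 1.571, -0.443]
contact_force: [0.0, 0.5, -0.1]
opening: 0.0097
```

Emit:
move_arm([
  [0, 0, 0, 0],
  [0, 0, 0, 0],
])

```text
time: 9.45
tool_pos: [0.4498, -0.0263, 0.1521]
tool_rot: [-3.104, 1.569, -0.065]
contact_force: [0.6, 0.1, 0.5]
opening: 0.0004
```

```bash
python3 - <<'E'
from h import *
s,R=pose();print(s["tool_pos"],s["qpos"],s["contact_force"],s["opening"],"y angle",np.arctan2(R[1,1],R[0,1]))
p=np.load("p.npy")
print(rel(st(p,(-158,-30,48))[0]))
cv2.imwrite("pics/w7.png",robot.read_camera("wrist")[:,:,::-1])
t=robot.read_camera("side")[120:320,200:470,::-1]
cv2.imwrite("pics/s7.png",cv2.resize(t,None,fx=2.9,fy=2.9,interpolation=cv2.INTER_CUBIC))
E
```

```text
[ 0.44981494 -0.02633942  0.15208392] [-2.29054382e-01  2.88810338e-01  1.83170511e+00  3.02704740e-04
  1.01952117e+00  1.44358821e+00] [0.58345837 0.06473559 0.54439405] 0.0004421354822023593 y angle -1.672800895925607
[0.2602 0.0029 0.0017]
```

View pics/w7.png

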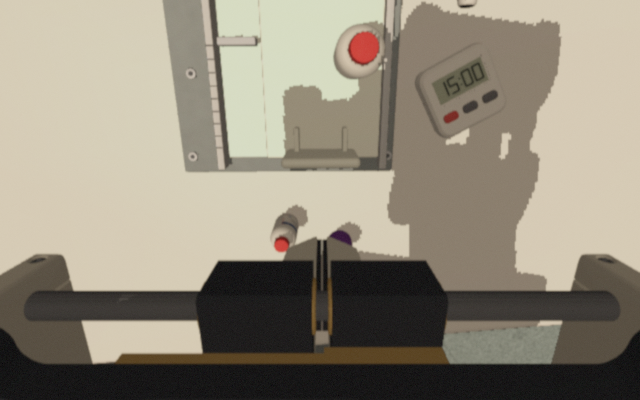

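View pics/s7.png

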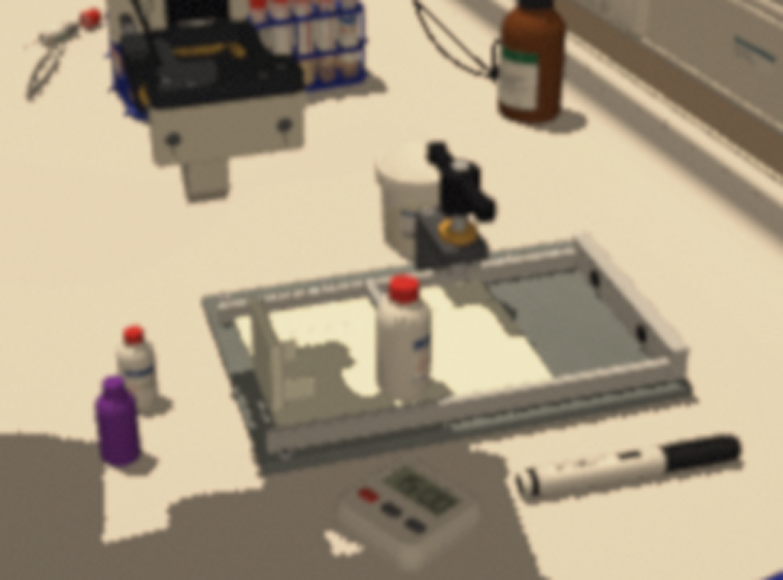

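The knob stands loose with its bar crosswise. Both decoys are behind the descent spot. Descending in front of the tab.

Emit:
move_arm([
  [0.07, 0.003, 0.002, 0],
  [0.14, 0.003, 0.002, 0],
  [0.2, 0.003, 0.002, 0],
  [0.26, 0.003, 0.002, 0],
  [0.26, 0.003, 0.002, 0],
])

```text
time: 10.18
tool_pos: [0.4472, -0.0269, 0.0463]
tool_rot: [-0.167, 1.567, 2.875]
contact_force: [0.6, 0.8, 1.3]
opening: 0.0004
```

```bash
python3 - <<'E'
from h import *
s,R=pose();print(s["tool_pos"],s["contact_force"],s["opening"],"y angle",np.arctan2(R[1,1],R[0,1]))
p=np.load("p.npy")
print(rel(st(p,(-144,-30,48))[0]),rel(st(p,(-70,-30,48))[0]))
cv2.imwrite("pics/w8.png",robot.read_camera("wrist")[:,:,::-1])
E
```

```text
[ 0.44722574 -0.0269315   0.04628898] [0.61297196 0.7725732  1.2740608 ] 0.000357622767519572 y angle -1.669742440288175
[-0.0044  0.0006 -0.04  ] [-0.0051 -0.0006 -0.225 ]
```

View pics/w8.png

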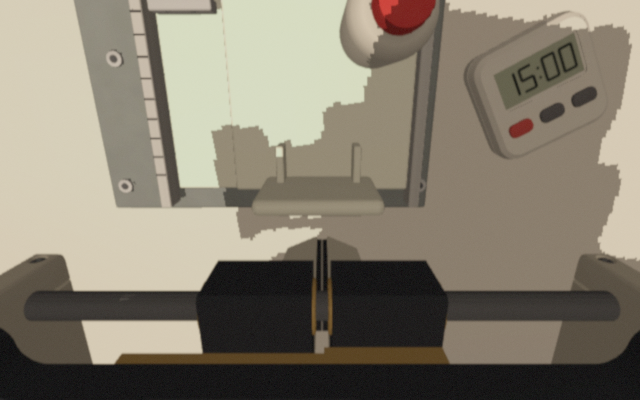

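Emit:
move_arm([
  [0, 0, -0.02, 0],
  [0, 0, -0.035, 0],
  [0, 0, -0.047, 0],
  [0, 0, -0.06, 0],
  [0, 0, -0.073, 0],
])

```text
time: 10.85
tool_pos: [0.477, -0.0302, 0.0477]
tool_rot: [-0.348, 1.57, 2.695]
contact_force: [-1.9, -0.3, 0.3]
opening: 0.0008
```

Emit:
move_arm([
  [0, 0, -0.014, 0],
  [0, 0, -0.029, 0],
  [0, 0, -0.044, 0],
  [0, 0, -0.06, 0],
  [0, 0, -0.076, 0],
])

```text
time: 11.48
tool_pos: [0.5075, -0.0332, 0.0476]
tool_rot: [-1.397, 1.571, 1.646]
contact_force: [-2.5, 1.3, 1.6]
opening: 0.0004
```

```bash
python3 - <<'E'
from h import *
s,R=pose();print(s["tool_pos"],s["contact_force"])
p=np.load("p.npy")
print(rel(st(p,(-70,-30,48))[0]))
cv2.imwrite("pics/w9.png",robot.read_camera("wrist")[:,:,::-1])
E
```

```text
[ 0.50754333 -0.03321773  0.0476313 ] [-2.45387383  1.3047763   1.59377075]
[-0.0009 -0.0013 -0.0734]
```

View pics/w9.png

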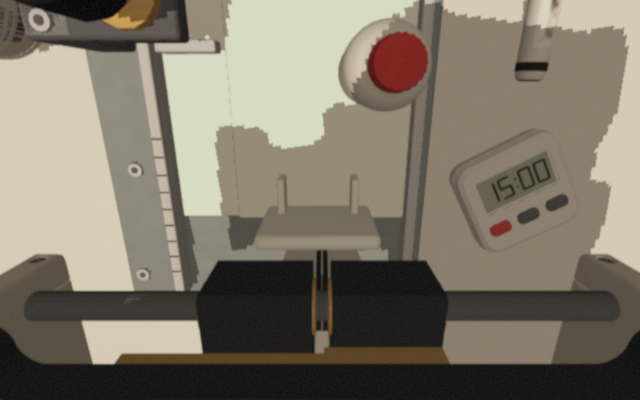

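Emit:
move_arm([
  [0, 0, -0.012, 0],
  [0, 0, -0.024, 0],
  [0, 0, -0.036, 0],
  [0, 0, -0.048, 0],
  [0, 0, -0.06, 0],
])

```text
time: 12.15
tool_pos: [0.5313, -0.0356, 0.0476]
tool_rot: [-0.605, 1.571, 2.439]
contact_force: [-2.4, -0.2, 0.2]
opening: 0.0002
```

Emit:
move_arm([
  [0, 0, -0.005, 0],
  [0, 0, -0.01, 0],
  [0, 0, -0.014, 0],
  [0, 0, -0.018, 0],
  [0, 0, -0.022, 0],
])

```text
time: 12.78
tool_pos: [0.5348, -0.0359, 0.0473]
tool_rot: [-0.023, 1.56, 3.021]
contact_force: [-20.6, -0.5, 13.9]
opening: 0.0007
```

Emit:
move_arm([
  [0, 0, 0.02, 0],
  [0, 0, 0.06, 0],
  [-0.02, 0, 0.1, 0],
])

```text
time: 13.15
tool_pos: [0.4999, -0.0325, 0.0556]
tool_rot: [-3.009, 1.57, 0.034]
contact_force: [0.4, 0.4, -0.1]
opening: 0.0004
```

Emit:
move_arm([
  [-0.12, 0, 0, 0],
  [-0.24, 0, 0, 0],
  [-0.28, 0, 0, 0],
])

```text
time: 13.52
tool_pos: [0.502, -0.0329, 0.1711]
tool_rot: [3.056, 1.563, -0.184]
contact_force: [0.5, 0.4, -0.5]
opening: 0.0002
```

```bash
python3 - <<'E'
from h import *
s,R=pose();print(s["tool_pos"],s["contact_force"],"y angle",np.arctan2(R[1,1],R[0,1]),s["qpos"][5],s["time"])
p=np.load("p.npy")
print(rel((.634,.028,.155)))
cv2.imwrite("pics/w10.png",robot.read_camera("wrist")[:,:,::-1])
t=robot.read_camera("side")[120:320,200:470,::-1]
cv2.imwrite("pics/s10.png",cv2.resize(t,None,fx=2.9,fy=2.9,interpolation=cv2.INTER_CUBIC))
E
```

```text
[ 0.50198913 -0.03292011  0.17112461] [ 0.53510475  0.38983073 -0.53359502] y angle -1.669129431703839 1.4508944296991217 13.525
[ 0.0425 -0.184  -0.3132]
```

View pics/w10.png

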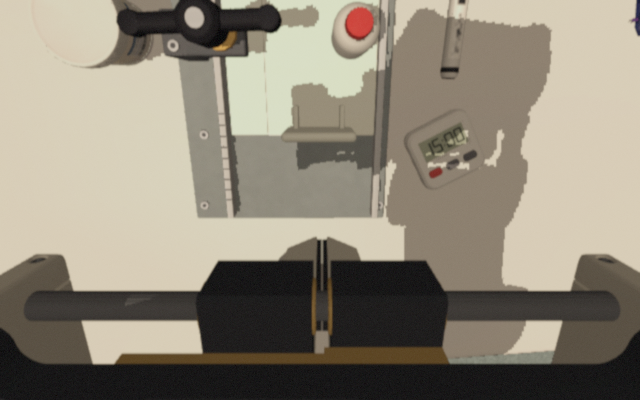

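View pics/s10.png

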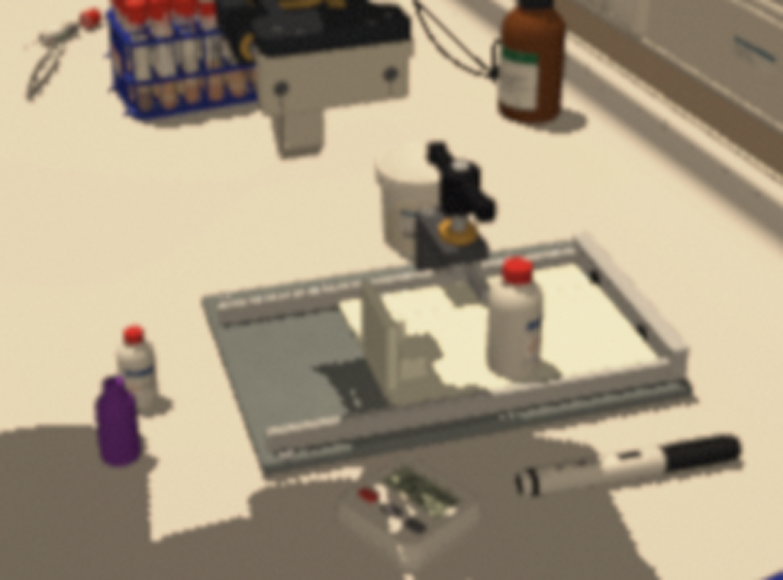

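Tray is home, the bottle is upright, and the bystanders are unmoved. Going back to the knob.

Emit:
move_arm([
  [0, -0.037, -0.063, 0.17],
  [0, -0.074, -0.126, 0.34],
  [0.01, -0.111, -0.188, 0.51],
  [0.02, -0.148, -0.25, 0.68],
  [0.03, -0.184, -0.313, 0.85],
], gripper=0.4)

```text
time: 14.25
tool_pos: [0.6324, 0.0289, 0.154]
tool_rot: [0.795, 1.57, 2.943]
contact_force: [0.1, -0.0, -0.0]
opening: 0.0458
```

Emit:
move_arm([
  [0, 0, 0, 0.17],
  [0, 0, 0, 0.33],
  [0, 0, 0, 0.33],
])

```text
time: 14.62
tool_pos: [0.6315, 0.0285, 0.1542]
tool_rot: [1.161, 1.569, 2.97]
contact_force: [-0.0, 0.1, -1.3]
opening: 0.0551
```

```bash
python3 - <<'E'
from h import *
s,R=pose();print(s["tool_pos"],s["contact_force"],"y angle",np.arctan2(R[1,1],R[0,1]),s["qpos"][5],s["opening"])
print(rel((.634,.028,.087)))
cv2.imwrite("pics/w11.png",robot.read_camera("wrist")[:,:,::-1])
E
```

```text
[0.63148106 0.02848353 0.15416234] [-0.01272358  0.06609143 -1.34709143] y angle -2.903221979182877 2.827010738659724 0.05506408962376124
[ 0.1679 -0.0061 -0.0028]
```

View pics/w11.png

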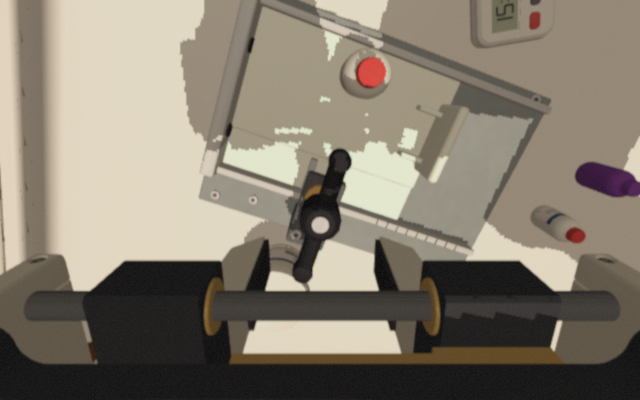

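Emit:
move_arm([
  [0.06, -0.005, -0.002, 0],
  [0.12, -0.005, -0.002, 0],
  [0.168, -0.005, -0.002, 0],
  [0.168, -0.005, -0.002, 0],
])

```text
time: 15.18
tool_pos: [0.6327, 0.0281, 0.0866]
tool_rot: [1.237, 1.567, 3.047]
contact_force: [0.3, -0.5, 0.6]
opening: 0.0552
```

```bash
python3 - <<'E'
from h import *
s,R=pose();print(s["tool_pos"],s["contact_force"])
print(rel((.634,.028,.086)))
E
```

```text
[0.63270952 0.02811831 0.08658127] [ 0.25112779 -0.45725276  0.56539668]
[ 0.0014 -0.0031 -0.0011]
```

Emit:
move_arm([
  [0, -0.002, 0, 0],
  [0, -0.002, 0, 0],
  [0, -0.002, 0, 0],
  [0, -0.002, 0, 0],
  [0, -0.002, 0, 0],
], gripper=1)

```text
time: 15.8
tool_pos: [0.6335, 0.0279, 0.0893]
tool_rot: [1.601, 1.568, -2.874]
contact_force: [-6.8, -2.3, 5.9]
opening: 0.0271
```

Emit:
move_arm([
  [0.0013, 0, 0, -0.17],
  [0.0026, 0, 0, -0.34],
  [0.0039, 0, 0, -0.51],
  [0.0052, 0, 0, -0.68],
  [0.0065, 0, 0, -0.85],
])

```text
time: 16.42
tool_pos: [0.6342, 0.0285, 0.087]
tool_rot: [-0.421, 1.57, 2.283]
contact_force: [-3.7, 0.3, 6.0]
opening: 0.0271
```

```bash
python3 - <<'E'
from h import *
s,R=pose();print(s["tool_pos"],s["contact_force"],s["opening"],s["torque"],s["qpos"][5])
cv2.imwrite("pics/w12.png",robot.read_camera("wrist")[:,:,::-1])
E
```

```text
[0.63423047 0.02847158 0.08695558] [-3.67419024  0.32447801  5.97706004] 0.027095440244775334 [ 0.19200413  0.85104457 -0.12620215] 1.932625334813705
```

View pics/w12.png

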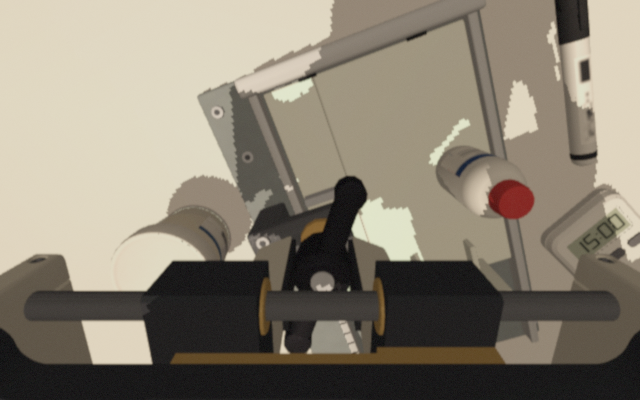

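Emit:
move_arm([
  [0.0013, 0, 0, -0.17],
  [0.0026, 0, 0, -0.34],
  [0.0039, 0, 0, -0.51],
  [0.0052, 0, 0, -0.68],
  [0.0065, 0, 0, -0.85],
])

```text
time: 17.1
tool_pos: [0.6341, 0.0295, 0.0846]
tool_rot: [-1.829, 1.569, 1.765]
contact_force: [-4.9, 4.7, 8.1]
opening: 0.0271
```

Emit:
move_arm([
  [0.0013, 0, 0, -0.17],
  [0.0026, 0, 0, -0.34],
  [0.0039, 0, 0, -0.51],
  [0.0052, 0, 0, -0.68],
  [0.0065, 0, 0, -0.85],
])

```text
time: 17.73
tool_pos: [0.6333, 0.03, 0.0823]
tool_rot: [-2.174, 1.568, 2.31]
contact_force: [-7.3, 5.4, 11.0]
opening: 0.0272
```

Emit:
move_arm([
  [0.0013, 0, 0, -0.17],
  [0.0026, 0, 0, -0.34],
  [0.0039, 0, 0, -0.51],
  [0.0052, 0, 0, -0.68],
  [0.0065, 0, 0, -0.85],
])

```text
time: 18.35
tool_pos: [0.6326, 0.0297, 0.0798]
tool_rot: [-2.64, 1.567, 2.735]
contact_force: [-11.6, 4.9, 14.7]
opening: 0.0274
```

Emit:
move_arm([
  [0.0013, 0, 0, -0.17],
  [0.0026, 0, 0, -0.34],
  [0.0039, 0, 0, -0.51],
  [0.0052, 0, 0, -0.68],
  [0.0065, 0, 0, -0.85],
])

```text
time: 18.98
tool_pos: [0.6324, 0.0289, 0.0775]
tool_rot: [3.02, 1.567, 3.002]
contact_force: [-13.9, 1.6, 15.5]
opening: 0.027
```

```bash
python3 - <<'E'
from h import *
s,R=pose();print(s["tool_pos"],s["contact_force"],s["opening"],s["torque"],s["qpos"][5])
cv2.imwrite("pics/w13.png",robot.read_camera("wrist")[:,:,::-1])
E
```

```text
[0.63243056 0.02892466 0.07748136] [-13.93774439   1.56237105  15.51781988] 0.026961616505495375 [ 0.12921092  2.26904766 -0.06485861] -1.627890262511548
```

View pics/w13.png

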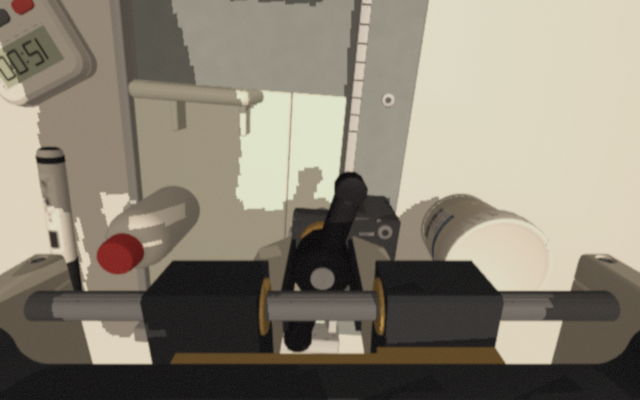

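Emit:
move_arm([
  [0, 0, -0.002, -0.1],
  [0, 0, -0.003, -0.2],
  [0, 0, -0.003, -0.26],
  [0, 0, -0.003, -0.3],
  [0, 0, -0.003, -0.3],
])

```text
time: 19.65
tool_pos: [0.6326, 0.029, 0.0769]
tool_rot: [2.139, 1.569, 2.428]
contact_force: [-5.5, 1.9, 9.0]
opening: 0.0272
```

```bash
python3 - <<'E'
from h import *
s,R=pose();print(s["tool_pos"],s["contact_force"],s["opening"],s["torque"],s["joint_efforts"],s["qpos"])
cv2.imwrite("pics/w14.png",robot.read_camera("wrist")[:,:,::-1])
E
```

```text
[0.63256633 0.02895131 0.07689823] [-5.51657739  1.87659746  8.96650522] 0.02717450491812982 [ 0.48450166  1.16294307 -0.21393608] [ -0.99219795 -51.92596078 -22.43394613  -0.61399776  -2.00145163
  -0.44624926] [-7.56944166e-02  6.78288902e-01  1.39017702e+00  1.08848519e-03
  1.07441858e+00 -1.93640810e+00]
```

View pics/w14.png

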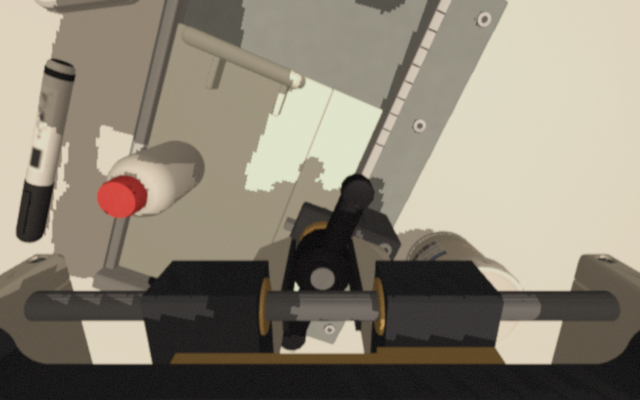

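Emit:
move_arm([
  [0, 0, 0, -0.08],
  [0, 0, 0, -0.08],
])

```text
time: 19.95
tool_pos: [0.6333, 0.0292, 0.077]
tool_rot: [0.812, 1.569, 1.185]
contact_force: [-3.7, 2.8, 7.5]
opening: 0.027
```

```bash
python3 - <<'E'
from h import *
s,R=pose();print(s["contact_force"],s["torque"],s["joint_efforts"][5],s["qpos"][5])
E
```

```text
[-3.73501671  2.79821418  7.50443646] [ 0.64226484  0.74124588 -0.22903711] -0.6368575617671013 -2.0205483198744716
```

Emit:
move_arm([
  [0, 0, 0, 0],
  [0, 0, 0, 0],
  [0, 0, 0, 0],
  [0, 0, 0, 0],
], gripper=0.4)

```text
time: 20.45
tool_pos: [0.6335, 0.0283, 0.0753]
tool_rot: [2.437, 1.571, 2.81]
contact_force: [0.2, -0.1, 0.8]
opening: 0.0547
```

Emit:
move_arm([
  [-0.06, 0, 0, 0],
  [-0.12, 0, 0, 0],
  [-0.2, 0, 0, 0],
  [-0.24, 0, 0, 0],
  [-0.24, 0, 0, 0],
])

```text
time: 21.08
tool_pos: [0.634, 0.0283, 0.1723]
tool_rot: [-0.409, 1.569, -0.036]
contact_force: [0.2, -0.1, -0.8]
opening: 0.0552
```

```bash
python3 - <<'E'
from h import *
s,R=pose();np.save("w2.npy",np.c_[R,s["tool_pos"]])
print(s["tool_pos"],s["contact_force"],s["time"])
cv2.imwrite("pics/w15.png",robot.read_camera("wrist")[:,:,::-1])
t=robot.read_camera("side")[120:320,200:470,::-1]
cv2.imwrite("pics/s15.png",cv2.resize(t,None,fx=2.9,fy=2.9,interpolation=cv2.INTER_CUBIC))
E
```

```text
[0.6339758  0.02829164 0.17233386] [ 0.21318991 -0.05515883 -0.81756311] 21.075
```

View pics/w15.png

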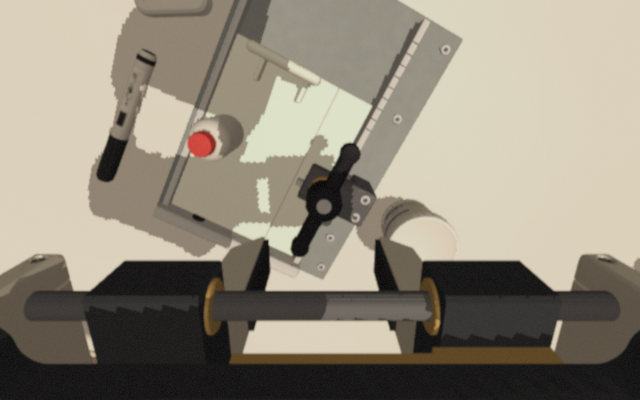

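View pics/s15.png

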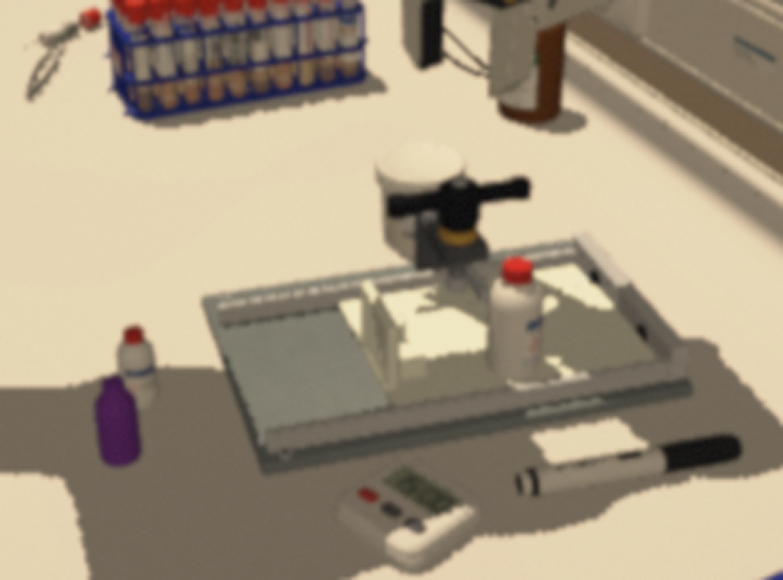

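```bash
python3 - <<'E'
from h import *
M=np.load("w2.npy");R,t=M[:,:3],M[:,3];p=np.load("p.npy")
a=wray(R,t,(350,151),.092);b=wray(R,t,(299,247),.092)
print("joint",p[2]-np.arctan2(*(b-a)[1::-1]),np.linalg.norm(a-b))
e=wray(R,t,(445,17),.012)  
def stg(w):
    d=w[:2]-p[:2];c,s=np.cos(p[2]),np.sin(p[2]);return np.round(1000*np.array([c*d[0]+s*d[1],-s*d[0]+c*d[1]]),1)
print("tab top front corners",stg(wray(R,t,(249,41),.065)),stg(wray(R,t,(319,79),.065)))
print("rail edges", stg(wray(R,t,(462,40),.012)),stg(wray(R,t,(325,278),.012)))
E
```

```text
joint -0.0013071414338935994 0.08556890239878667
tab top front corners [-58.  -57.7] [-57.5  -0.6]
rail edges [-142.8   95.3] [122.1  95.9]
```

```bash
python3 - <<'E'
from cell import robot
print(robot.hand_in())
E
```

```text
the job is handed in; nothing more can be done
None
```

The job is done and handed in at about 21 s of the 67 s allowed. hand_in gives no verdict, so the results below are from my own last checks.

**What I did:** I gripped the knob's hub and turned it about 4.55 rad clockwise, to an estimated 4.67 rad (fully loose). With closed fingers I pushed the tray by its tab until it pressed on the back stop at about 20 N. I then turned the knob anticlockwise until the stop held it and the grip slipped slightly, let go and lifted clear.

**Last checks:**
- **Knob:** its angle measured about 0.00 rad from the wrist image, so it is tight.
- **Tray:** the tab's front edge measured at stage x −58 mm against −60 mm at home. That fits home within the roughly 2 mm calibration error. The knob also tightened fully, so the foot did not land on the rib.
- **Bottle:** it stands upright on the deck in both the wrist and side views.
- **Cup, timer and marker:** they look unmoved in the pictures; I did not re-measure their positions.
- **Robot:** it stands clear of everything, with contact force under 1 N.

None of the checks failed or disagreed.

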